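Turn the titration tile over onto the burette stand

TASK

The white titration tile lies smooth face down, ribbed back up, on the bench in front of the burette stand. Never pick it up: with the fingertips, push it against the front edge of the stand's black base plate until it tips up on edge and flips over onto the plate, then slide it in until the whole tile lies flat on the plate, smooth face up, with nothing overhanging. Leave the glassware and the other things standing around where they are.

Things in the scene. Friction and masses are not known exactly. Their poses are not given: they have to be found in the camera images.
- stand: Retort stand, fixed. Black cast base plate, 160 mm deep along its x, 250 mm wide along its y, 18 mm thick, sharp-edged; origin at the centre of its underside, on the bench. Its +x points away from the robot. A rod, 12 mm thick, 700 mm high, rises at x = +62 mm, y = 0 from a collar of 11 mm radius. The burette is swung round behind the plate, at x = +133, y = +84 mm, from 145 mm above the bench up.
- front_edge (a point): Middle of the upper front edge of the stand's base plate (the long edge on the robot's side, at the stand's x = -80 mm), 18 mm above the bench. Axes as the stand's. The plate is rigid and stays put. With the tile's far edge jammed against it and the fingertips pressing on the tile's near edge with some 5 to 10 N, friction is enough for the rising fingertips to bring the near edge up with them.
- tile_centre (a point): Centre (also through the thickness) of the loose white plastic tile: 100 x 100 x 8 mm, 60 to 110 g, edges fully round (4 mm radius). x, y lie along its sides; +z points out of the hollow ribbed back (up at the start, down at the end). Starts flat on the bench, 68 to 100 mm before the plate's front edge, turned up to 0.3 rad from it; fallen onto the plate it hangs 10 to 40 mm over that edge.
- tile_corner_a (a point): Corner of the tile at its own x = +50 mm, y = +50 mm, half-way through the thickness (the square's corner; the real one is rounded by 4 mm).
- tile_corner_b (a point): Corner of the tile at its own x = +50 mm, y = -50 mm, half-way through the thickness (the square's corner; the real one is rounded by 4 mm).
- tile_corner_c (a point): Corner of the tile at its own x = -50 mm, y = -50 mm, half-way through the thickness (the square's corner; the real one is rounded by 4 mm).
- tile_corner_d (a point): Corner of the tile at its own x = -50 mm, y = +50 mm, half-way through the thickness (the square's corner; the real one is rounded by 4 mm).
- flask: Bystander: glass conical flask, 85 mm across, 140 mm tall. Origin at the centre of its underside, as for all the bystanders.
- beaker: Bystander: glass beaker, 70 mm across, 95 mm tall.
- small_beaker: Bystander: small glass beaker, 50 mm across, 68 mm tall.
- wash_bottle: Bystander: white wash bottle with a blue cap, 72 mm across, 200 mm tall, its spout reaching 50 mm along its x.
- weighing_bottle: Bystander: small glass weighing bottle with a lid, 37 mm across, 47 mm tall.
- bulb: Bystander: rubber pipette bulb standing on its flat end, 47 mm across, 58 mm tall.
- marker: Bystander: black marker pen lying flat, 130 mm long along its x, 14 mm thick.

How it is judged (in metres and radians):
On the way:
1. the tile stands tipped up on edge (at least 70 degrees), its centre still in front of or over the base plate's front edge (angle between tile_centre's own z axis and vertical between 1.22 and 2 rad and x of tile_centre in the frame of stand below -0.05 m), for 0.05 s.
At the end, for the whole second after the job is handed in: The tile rests flat (within 0.1 rad) on the stand's base plate, smooth face up, all four corners over the plate (no corner more than 4 mm beyond its edges), at rest (angle between tile_centre's own z axis and vertical above 3.04 rad and z of tile_centre in the frame of stand between 0.018 and 0.026 m and linear speed of tile below 0.02 m/s and x of tile_corner_a in the frame of stand between -0.084 and 0.084 m and x of tile_corner_b in the frame of stand between -0.084 and 0.084 m and x of tile_corner_c in the frame of stand between -0.084 and 0.084 m and x of tile_corner_d in the frame of stand between -0.084 and 0.084 m and y of tile_corner_a in the frame of stand between -0.129 and 0.129 m and y of tile_corner_b in the frame of stand between -0.129 and 0.129 m and y of tile_corner_c in the frame of stand between -0.129 and 0.129 m and y of tile_corner_d in the frame of stand between -0.129 and 0.129 m); the robot touches nothing.
It fails at once if the tile is picked up: all four of its corners are at once more than 35 mm above the bench, or more than 12 mm while its centre is still 10 mm or more in front of the plate (height (world z) of each of tile_corner_a, tile_corner_b, tile_corner_c, tile_corner_d above 0.035 m or (height (world z) of each of tile_corner_a, tile_corner_b, tile_corner_c, tile_corner_d above 0.012 m and x of tile_centre in the frame of stand below -0.09 m)).
It fails at once if a bystander (flask, beaker, small beaker, wash bottle, weighing bottle, bulb or marker) is moved by more than 20 mm (distance of any of flask, beaker, small_beaker, wash_bottle, weighing_bottle, bulb, marker from where it was at the start of the episode above 0.02 m).
It fails at once if a bystander that stands is tipped over (angle between any of flask, beaker, small_beaker, wash_bottle, weighing_bottle, bulb's own z axis and vertical above 0.5 rad).
It also fails if it takes over 64 s, if anything falls off the work surface, if the arm or the gripper's body presses on something with over 40 N, if the wrist force passes 120 N, or if a joint passes its speed limit or range.

ROBOT

A 6-joint arm with a two-finger parallel gripper is mounted at the origin on the work surface. World frame = base frame: x ahead of the robot, y to its left, z up, the work surface at z = 0. Lengths are in mm, angles in degrees, forces in N, time in s.
With the tool pointing down it reaches from about 350 to 850 mm from the base axis. Payload 8.1 kg.
Tool frame: the origin (TCP) lies at the very end of the fingers, on their centre line; the grasp point (between the pads) lies 19 mm behind it; z points along the fingers, y is the line along which they close (so a half turn about z gives the same grasp; the last joint's range is limited). The gripper opens to 85 mm and grips with 20 to 120 N. Pads are 22 mm wide; open, the fingers measure 114 mm over their backs; the gripper's body (76 mm by 85 mm) begins 54 mm behind the grasp point. The pads swing forward as they close: fully open they stand 13 mm farther back than shut.
Start: joints at [-78.69, 7.471, 85.268, -0, 87.261, -4.893], TCP at [167.448, -576.165, 231.292] pointing down, gripper open.
Joint ranges: [-169.43, 169.43], [-51.17, 129.36], [1.28, 143.12], [-76.62, 256.62], [0, 156.53], [-152.29, 152.29]. Speed limits (degrees/s): [136.94, 136.94, 159.86, 180, 180, 180].

INTERFACE

Orientations are given as [roll, pitch, yaw] about the fixed x, y, z axes, in that order (R = Rz(yaw) Ry(pitch) Rx(roll)).
In Python, from bench import sense, eyes, job, models gives the robot as it stands. The module is installed in compiled form; this text tells all that it offers.
- The arm moves only by the tool apply_moves, never from a script. Its argument "rows" is a list of rows, each a list of 6 numbers: the shift along the tool's x, y, z in mm, then the turn, a rotation vector about the tool's x, y, z in rad. In form: [[dx, dy, dz, rx, ry, rz], ...]. A call has exactly 5 rows; each row shifts and turns the commanded pose from where the row before left it, along the tool's axes as they then stand; what a row does not reach is not made up. A row lasts 1/8 s, in which the tool goes at most 62.5 mm and 10.7 degrees, less where a joint would pass 70% of its speed; a pose out of reach is approached as far as the arm can. A call is refused whole if a number of a shift passes 62.5 or a number of a turn 0.188, either way. A call with a gripper value outside its range is refused whole. "fingers" is the finger opening in mm, from 0 to 85.4, set as the call begins (left out, the last holds). The fingers move at their own pace and stop on an object; "grip_force" is the grip in N (left out, the last holds). Time passes only in rows, so rows that do not move let the fingers close, or fill a call up. It gives the time, the measured TCP pose, the force, the opening and the grip force at its end, in the units of the state.
- sense(): the state, without advancing time (a new reading comes with each control period).
- eyes.snapshot(name): name is "side" or "top"; returns (picture, depth): 384x512x3 uint8, red, green, blue; 384x512 float32, mm along the optical axis (not along the pixel's ray), 0 where there is no reading.
- eyes.get_calibration(name): a dict with "intrinsics" (3x3 intrinsics, pixels), "D" ([k1, k2, p1, p2, k3] as OpenCV has them; the pictures are not rectified), "R" (3x3) and "t" (3): a world point X has camera coordinates R X + t. Camera axes: x right, y down, z forward; pixel columns grow to the right and rows downward; lengths in mm; the calibration is good to about 2 mm. A picture is of the moment at which its call begins. get_calibration takes no time and is no camera call.
- job.hand_in(): hands the job in; it is judged then, once.
Trained networks look in the newest picture that a camera, given by its name, has taken for a name from the list of things; names that differ only in an ending like _2 or _b are one class to them, and where a whole thing is asked for, a point or a joint stands for the part that bears it (a point fixed in the world has none). Each returns a list of dicts, best first, with "confidence" (0 to 1); they miss things now and then, are a little off and sometimes report something else, mostly with a low value. They report only what shows in the picture. A call takes as long as a camera call.
- models.boxes_of(name, camera): "xyz" ([x, y, z] in mm, in world coordinates, good to about 4 mm: the middle of the surface that is visible of it).
- models.cut_out(name, camera): "pixels" (384x512 bool, what is visible of it).
- models.place_of(name, camera): "xyz" ([x, y, z] in mm, in world coordinates, good to about 4 mm: a listed point, or the origin of a listed thing).
The state is a dict: "time": time; "joint_pos": joint angles; "qd": joint speeds; "joint_efforts": joint torques, N m; "tool_pos": TCP position; "tcp_rot": TCP orientation; "ft_force": force on the tool from outside, world axes, zero at the start; "wrist_torque": the same for the moment, N m; "finger_gap": finger opening in mm; "grip_force": force on a finger pad.
Only numpy, scipy, OpenCV 4.12 (cv2) and the standard library are available. Lean on these libraries where they do the work, as an engineer would, in place of code of your own. Each camera call takes 0.05 s, during which the arm holds its last target. There are 200 camera calls.

## Working session

There is one attempt and no reset: what is moved stays moved. The work goes in short steps, Python scripts to look and compute and a tool call to move; the robot and the scene stay as the last step left them, time stands still between calls to the robot, and variables do not carry over. Pictures are saved under pics/ and viewed, at most 10 in all, crops included, and the job is handed in when it is done.

Besides the shell and the picture viewer there is one more tool, called after "Call:" as name([rows], argument=value, ...), one row to a line, values as JSON. apply_moves: Moves the arm, as the interface text tells. Its arguments: {"type":"object","properties":{"rows":{"type":"array"},"fingers":{"type":"number"},"grip_force":{"type":"number"}},"required":["rows"]}

```bash
mkdir -p pics; cat > h.py <<'E'
import numpy as np, cv2
from bench import sense, eyes, job, models
def cal(n):
    c=eyes.get_calibration(n); return [np.array(c[k],float) for k in("intrinsics","D","R","t")]
def world(n,uv,d):
    K,D,R,t=cal(n); p=cv2.undistortPoints(np.array(uv,float).reshape(-1,1,2),K,D)[:,0]
    d=np.atleast_1d(d)[:,None]; return (np.hstack([p,np.ones_like(d)])*d-t)@R
def proj(n,X):
    K,D,R,t=cal(n); return cv2.projectPoints(np.array(X,float).reshape(-1,3),cv2.Rodrigues(R)[0],t,K,D)[0][:,0]
def save(n,f):
    p,d=eyes.snapshot(n); cv2.imwrite(f,p[:,:,::-1]); return p,d
E
python3 - <<'E'
from h import *
a,da=save("top","pics/a_t.png"); b,db=save("side","pics/a_s.png")
cv2.imwrite("pics/a.png",cv2.resize(np.hstack([a,b])[:,:,::-1],(800,300)))
np.set_printoptions(precision=1,suppress=True)
for n in("top","side"):
    R,t=cal(n)[2:];print(n,"cam at",-R.T@t)
    for th in "stand front_edge tile_centre tile_corner_a tile_corner_b tile_corner_c tile_corner_d".split():
        r=models.place_of(th,n); print(th,[(np.array(q["xyz"]),round(q["confidence"],2)) for q in r[:2]])
for th in "flask beaker small_beaker wash_bottle weighing_bottle bulb marker".split():
    r=models.place_of(th,"top"); print(th,[(np.array(q["xyz"]),round(q["confidence"],2)) for q in r[:2]])
s=sense();print(s)
E
```

```text
top cam at [452.4  70.6 987.6]
stand [(array([697.1, 107.8,   1.7]), 0.64), (array([621.3, 110.4,  19.9]), 0.55)]
front_edge [(array([623.7, 112.8,  17.8]), 0.87)]
tile_centre [(array([535.4, 108.3,   5.3]), 0.95), (array([570.6, 260.7,   2.7]), 0.49)]
tile_corner_a [(array([503.1, 174. ,   3.6]), 0.95), (array([598.7, 139.3,   4.6]), 0.77)]
tile_corner_b [(array([503.1, 174. ,   3.6]), 0.95), (array([598.7, 139.3,   4.6]), 0.77)]
tile_corner_c [(array([503.1, 174. ,   3.6]), 0.95), (array([598.7, 139.3,   4.6]), 0.77)]
tile_corner_d [(array([503.1, 174. ,   3.6]), 0.95), (array([598.7, 139.3,   4.6]), 0.77)]
side cam at [ 498.9 -748.7  660.5]
stand [(array([702.6, 111.6,   3.6]), 0.98)]
front_edge [(array([618.5, 114.8,  14.6]), 0.88)]
tile_centre [(array([533.9, 104.5,   4.4]), 0.93), (array([ 642.8, -106. ,    1.5]), 0.53)]
tile_corner_a [(array([566.7,  46.7,   2.6]), 0.98), (array([597.8, 136.7,   3.2]), 0.95)]
tile_corner_b [(array([566.7,  46.7,   2.6]), 0.98), (array([597.8, 136.7,   3.2]), 0.95)]
tile_corner_c [(array([566.7,  46.7,   2.6]), 0.98), (array([597.8, 136.7,   3.
[... 278 characters left out ...]
aker [(array([515. , -98.4,   4.3]), 0.64)]
wash_bottle [(array([ 648.4, -100. ,   -0.9]), 0.6), (array([583.9, -32.6,  -4.5]), 0.58)]
weighing_bottle [(array([581.8, -29.9,  -4.8]), 0.57)]
bulb [(array([569.9, 261.1,  -1.3]), 0.54)]
marker [(array([453.4, 320.8,   0.9]), 0.67)]
{'time': 1.15, 'joint_pos': array([-78.7,   7.5,  85.3,  -0. ,  87.3,  -4.9]), 'qd': array([-0. ,  0. , -0.1, -0. , -0. , -0.1]), 'joint_efforts': array([ -0. , -56.9, -50.1,   0. ,   0. ,  -0. ]), 'tool_pos': array([ 167.4, -576.1,  231.3]), 'tcp_rot': array([-180. ,   -0. ,   16.2]), 'ft_force': array([-0.2, -0.2, -0.2]), 'wrist_torque': array([ 0.1, -0. ,  0.1]), 'grip_force': 0.0, 'finger_gap': 84.99048900224538}
```

View pics/a.png

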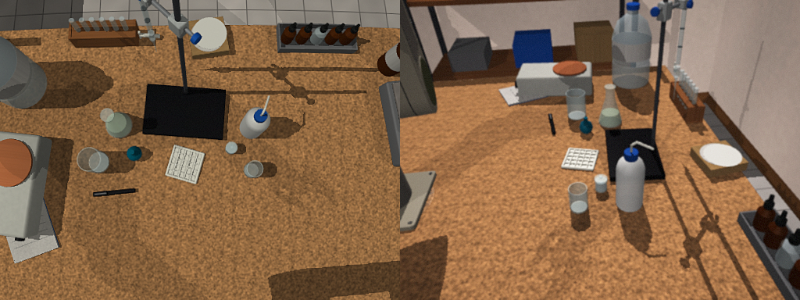

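```bash
python3 - <<'E'
from h import *
np.set_printoptions(precision=1,suppress=True)
def onplane(n,uv,z):
    K,D,R,t=cal(n);p=cv2.undistortPoints(np.array(uv,float).reshape(-1,1,2),K,D)[:,0]
    r=np.hstack([p,np.ones((len(p),1))])@R; c=-R.T@t
    return c+r*((z-c[2])/r[:,2])[:,None]
for n in("top","side"):
    p,d=save(n,f"pics/b_{n}.png")
    for th,z in(("tile_centre",8),("stand",18)):
        r=models.cut_out(th,n)[0]; m=r["pixels"]&(d>0)
        v,u=np.nonzero(m); X=world(n,np.c_[u,v],d[m])
        k=abs(X[:,2]-z)<8
        zz=np.median(X[k,2]); P=onplane(n,np.c_[u,v][k],z)[:,:2].astype(np.float32)
        if th=="stand": P=P[(P[:,0]<760)]
        q=cv2.minAreaRect(P); print(n,th,r["confidence"],m.sum(),"z",zz,q,"\n",cv2.boxPoints(q))
E
```

```text
top tile_centre 0.98 1657 z 7.326534206244126 ((535.4539794921875, 107.66898345947266), (98.46287536621094, 99.59774017333984), 73.38328552246094) 
 [[473.7  74.7]
 [569.1  46.3]
 [597.3 140.6]
 [501.8 169.1]]
top stand 0.75 1705 z 11.003205152742707 ((534.6572875976562, 107.72274017333984), (96.99659729003906, 97.12844848632812), 72.67935943603516) 
 [[473.9  75.9]
 [566.6  47. ]
 [595.5 139.6]
 [502.7 168.5]]
side tile_centre 0.72 1048 z 4.5028137309474845 ((536.412841796875, 99.31394958496094), (102.7783432006836, 98.91259765625), 73.40626525878906) 
 [[474.3  64.2]
 [569.1  35.9]
 [598.5 134.4]
 [503.7 162.7]]
side stand 0.79 5040 z 16.849292940549464 ((695.2548217773438, 99.96560668945312), (256.2283630371094, 149.7161407470703), 85.11874389648438) 
 [[609.8 -21.3]
 [758.9 -34.1]
 [780.7 221.2]
 [631.6 234. ]]
```

Call:
apply_moves([
  [39, -36.6, 0, 0, 0, 0],
  [39, -36.6, 0, 0, 0, 0],
  [39, -36.6, 0, 0, 0, 0],
  [39, -36.6, 0, 0, 0, 0],
  [39, -36.6, 0, 0, 0, 0],
], fingers=50)

```text
time: 2.08
tool_pos: [304.3, -344.6, 231.5]
tcp_rot: [180.0, -0.0, 16.2]
ft_force: [0.7, -0.9, -0.7]
finger_gap: 50.1
grip_force: 0.0
```

Call:
apply_moves([
  [39, -36.6, 0, 0, 0, 0],
  [24, -47, 0, 0, 0, 0],
  [24, -47, 0, 0, 0, 0],
  [24, -47, 0, 0, 0, 0],
  [24, -47, 0, 0, 0, 0],
])

```text
time: 2.7
tool_pos: [370.7, -91.1, 231.6]
tcp_rot: [180.0, -0.1, 16.2]
ft_force: [1.3, -0.5, 0.6]
finger_gap: 50.3
grip_force: 0.0
```

Call:
apply_moves([
  [24, -47, 0, 0, 0, 0],
  [24, -47, 0, 0, 0, 0],
  [24, -47, 0, 0, 0, 0],
  [24, -47, 20, 0, 0, 0.184],
  [0, 0, 50, 0, 0, 0.184],
])

```text
time: 3.32
tool_pos: [412.1, 112.4, 165.7]
tcp_rot: [-179.9, -0.4, -3.8]
ft_force: [0.2, -0.4, -1.0]
finger_gap: 50.1
grip_force: 0.0
```

```bash
python3 - <<'E'
from h import *
np.set_printoptions(precision=1,suppress=True)
s=sense();print(s["time"],s["tool_pos"],s["tcp_rot"],s["finger_gap"],s["ft_force"])
p,d=save("top","pics/c_t.png")
v,u=np.nonzero((d>0)); X=world("top",np.c_[u,v],d[v,u]); px=p[v,u].max(1)
k=(px<60)&(X[:,0]>590)&(X[:,0]<720)&(X[:,1]>-40)&(X[:,1]<260)&(abs(X[:,2]-18)<10)
Y=X[k]; print(k.sum(),np.median(Y[:,2]))
E=[]
for y in range(0,220,8):
    q=Y[abs(Y[:,1]-y)<4]
    if len(q)>5: E.append((y,q[:,0].min()))
E=np.array(E);print(E.T); print(np.polyfit(E[:,0],E[:,1],1))
for lo in (640,680): 
    q=Y[abs(Y[:,0]-lo)<6]; print(lo,q[:,1].min(),q[:,1].max())
cv2.imwrite("pics/c.png",cv2.resize(p[90:300,130:400,::-1],None,fx=2.8,fy=2.8))
E
```

```text
3.325 [412.1 112.4 165.7] [-179.9   -0.4   -3.8] 50.05270217651077 [ 0.2 -0.4 -1. ]
4218 19.760412280047923
[[  0.    8.   16.   24.   32.   40.   48.   56.   64.   72.   80.   88.
   96.  104.  112.  120.  128.  136.  144.  152.  160.  168.  176.  184.
  192.  200.  208.  216. ]
 [610.1 611.  611.7 612.1 612.8 613.7 614.7 615.  615.5 616.6 617.2 618.2
  618.  619.6 620.3 620.6 621.8 622.  622.9 623.6 624.6 625.6 625.4 624.9
  625.7 626.  628.  628.4]]
[  0.1 610.4]
640 -11.191436349461608 237.70252485717467
680 -14.475265302130452 234.89552008510438
```

View pics/c.png

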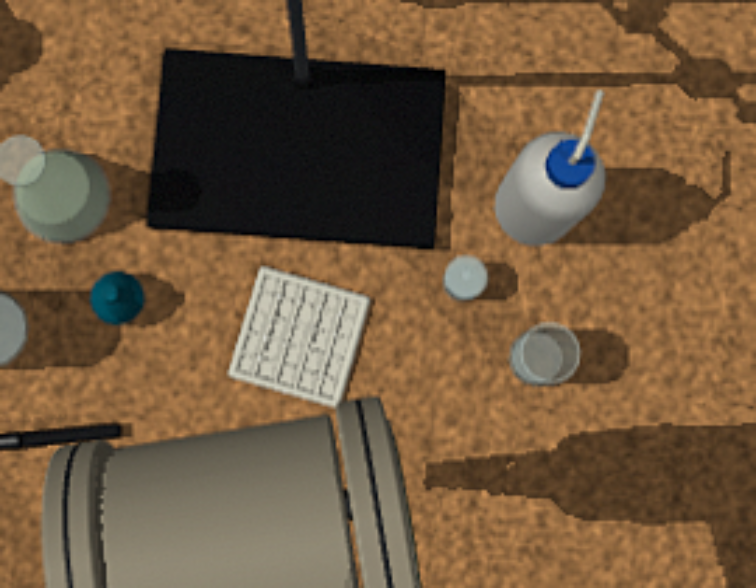

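Call:
apply_moves([
  [14, -2, 45, 0, 0, 0],
  [14, -2, 45, 0, 0, 0],
  [0, 0, 40, 0, 0, 0],
  [0, 0, 20, 0, 0, 0],
  [0, 0, 2, 0, 0, 0],
])

```text
time: 4.0
tool_pos: [436.5, 110.6, 10.4]
tcp_rot: [180.0, 0.2, -3.7]
ft_force: [-0.1, -0.4, -0.4]
finger_gap: 50.1
grip_force: 0.0
```

Call:
apply_moves([
  [0, 0, 2, 0, 0, 0],
  [0, 0, 1.5, 0, 0, 0],
  [0, 0, 1, 0, 0, 0],
  [0, 0, 0, 0, 0, 0],
  [0, 0, 0, 0, 0, 0],
])

```text
time: 4.62
tool_pos: [438.0, 111.2, 7.2]
tcp_rot: [-180.0, -0.0, -3.8]
ft_force: [0.7, 0.1, -0.0]
finger_gap: 49.5
grip_force: 0.0
```

Call:
apply_moves([
  [0, 0, 2, 0, 0, 0.018],
  [0, 0, 1, 0, 0, 0],
  [0, 0, 1, 0, 0, 0],
  [0, 0, 0, 0, 0, 0],
  [0, 0, 0, 0, 0, 0],
])

```text
time: 5.25
tool_pos: [437.8, 111.2, 3.0]
tcp_rot: [-180.0, 0.0, -4.8]
ft_force: [-1.4, 0.5, -0.1]
finger_gap: 49.9
grip_force: 0.0
```

Call:
apply_moves([
  [0, 0, 1, 0, 0, 0],
  [0, 0, 1, 0, 0, 0],
  [0, 0, 1, 0, 0, 0],
  [0, 0, 0, 0, 0, 0],
  [0, 0, 0, 0, 0, 0],
])

```text
time: 5.88
tool_pos: [437.9, 111.2, -0.0]
tcp_rot: [-180.0, 0.0, -4.8]
ft_force: [1.5, -0.1, 0.3]
finger_gap: 49.9
grip_force: 0.0
```

Call:
apply_moves([
  [0, 0, 1, 0, 0, 0],
  [0, 0, 1, 0, 0, 0],
  [0, 0, 0, 0, 0, 0],
  [0, 0, 0, 0, 0, 0],
  [0, 0, 0, 0, 0, 0],
])

```text
time: 6.5
tool_pos: [437.9, 111.2, -2.0]
tcp_rot: [-180.0, -0.0, -4.8]
ft_force: [-0.2, 0.2, -1.4]
finger_gap: 49.8
grip_force: 0.0
```

Call:
apply_moves([
  [0, 0, 1, 0, 0, 0],
  [0, 0, 0.5, 0, 0, 0],
  [0, 0, 0, 0, 0, 0],
  [0, 0, 0, 0, 0, 0],
  [0, 0, 0, 0, 0, 0],
])

```text
time: 7.12
tool_pos: [438.0, 111.2, -3.0]
tcp_rot: [180.0, 0.0, -4.8]
ft_force: [-2.5, -0.7, 7.4]
finger_gap: 50.5
grip_force: 3.7
```

Call:
apply_moves([
  [0, 0, -1.5, 0, 0, 0],
  [8, 0, 0, 0, 0, 0],
  [8, 0, 0, 0, 0, 0],
  [8, 0, 0, 0, 0, 0],
  [6, 0, 0, 0, 0, 0],
])

```text
time: 7.75
tool_pos: [468.4, 108.6, -2.1]
tcp_rot: [180.0, 0.0, -4.8]
ft_force: [-1.1, -0.7, 0.4]
finger_gap: 50.2
grip_force: 0.4
```

Call:
apply_moves([
  [6, 0, 0, 0, 0, 0],
  [6, 0, 0, 0, 0, 0],
  [6, 0, 0, 0, 0, 0],
  [6, 0, 0, 0, 0, 0],
  [4, 0, 0, 0, 0, 0],
])

```text
time: 8.38
tool_pos: [496.1, 106.3, -2.0]
tcp_rot: [-180.0, -0.0, -4.8]
ft_force: [-0.4, -0.9, 0.2]
finger_gap: 49.9
grip_force: 0.3
```

```bash
python3 - <<'E'
from h import *
s=sense();print(s["tool_pos"],s["ft_force"])
a,da=save("top","pics/d_t.png"); b,db=save("side","pics/d_s.png")
A=cv2.resize(a[90:300,130:400],(400,311));B=cv2.resize(b[130:280,170:370],(400,300))
cv2.imwrite("pics/d.png",np.vstack([A[:300],B])[:,:,::-1])
E
```

```text
[496.06485644 106.29343388  -2.01758753] [-0.43473262 -0.87809548  0.18902604]
```

View pics/d.png

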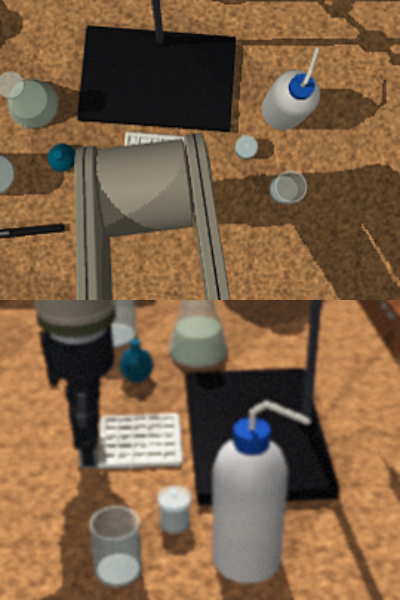

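Call:
apply_moves([
  [3, 0, 0, 0, 0, 0],
  [3, 0, 0, 0, 0, 0],
  [2, 0, 0, 0, 0, 0],
  [1, 0, 0, 0, 0, 0],
  [1, 0, 0, 0, 0, 0],
])

```text
time: 9.1
tool_pos: [505.6, 105.5, -2.0]
tcp_rot: [180.0, 0.0, -4.8]
ft_force: [-0.9, -0.3, 0.0]
finger_gap: 50.1
grip_force: 0.4
```

Call:
apply_moves([
  [1, 0, 0, 0, 0, 0],
  [1, 0, 0, 0, 0, 0],
  [0, 0, 0, 0, 0, 0],
  [0, 0, 0, 0, 0, 0],
  [0, 0, 0, 0, 0, 0],
])

```text
time: 9.72
tool_pos: [507.7, 105.3, -2.0]
tcp_rot: [-180.0, -0.0, -4.8]
ft_force: [-0.0, 0.2, -0.5]
finger_gap: 50.3
grip_force: 0.0
```

Call:
apply_moves([
  [1, 0, 0, 0, 0, 0],
  [1, 0, 0, 0, 0, 0],
  [0, 0, 0, 0, 0, 0],
  [0, 0, 0, 0, 0, 0],
  [0, 0, 0, 0, 0, 0],
])

```text
time: 10.35
tool_pos: [508.8, 105.3, -2.2]
tcp_rot: [180.0, 0.1, -4.8]
ft_force: [-5.3, 0.5, 4.9]
finger_gap: 49.9
grip_force: 2.7
```

Call:
apply_moves([
  [1, 0, 0, 0, 0, 0],
  [0.5, 0, 0, 0, 0, 0],
  [0, 0, 0, 0, 0, 0],
  [0, 0, 0, 0, 0, 0],
  [0, 0, 0, 0, 0, 0],
])

```text
time: 10.98
tool_pos: [509.0, 105.3, -2.3]
tcp_rot: [180.0, 0.3, -4.8]
ft_force: [-11.7, 1.1, 11.1]
finger_gap: 50.2
grip_force: 6.0
```

Call:
apply_moves([
  [0.2, 0, -6.7, 0, 0, 0],
  [0.7, 0, -6.7, 0, 0, 0],
  [1.1, 0, -6.6, 0, 0, 0],
  [1.6, 0, -6.5, 0, 0, 0],
  [1.9, 0, -6.4, 0, 0, 0],
])

```text
time: 11.6
tool_pos: [514.1, 104.9, 29.8]
tcp_rot: [180.0, 0.3, -4.8]
ft_force: [-9.0, 2.3, 1.8]
finger_gap: 50.0
grip_force: 4.0
```

```bash
python3 - <<'E'
from h import *
s=sense();print(s["tool_pos"],s["ft_force"])
b,db=save("side","pics/e_s.png")
cv2.imwrite("pics/e.png",cv2.resize(b[130:280,170:370],(600,450))[:,:,::-1])
E
```

```text
[514.14167445 104.87709532  29.83479531] [-9.01681127  2.28039849  1.83466151]
```

View pics/e.png

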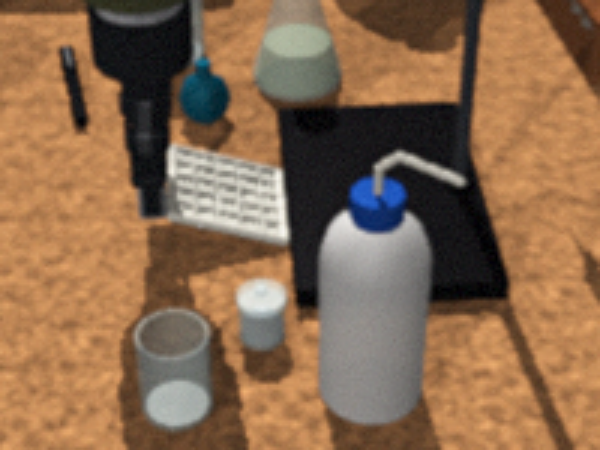

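Call:
apply_moves([
  [2.4, 0, -6.2, 0, 0, 0],
  [2.8, 0, -6.0, 0, 0, 0],
  [3.2, 0, -5.9, 0, 0, 0],
  [3.6, 0, -5.6, 0, 0, 0],
  [3.9, 0, -5.3, 0, 0, 0],
])

```text
time: 12.28
tool_pos: [531.3, 103.4, 59.7]
tcp_rot: [180.0, 0.2, -4.8]
ft_force: [-4.3, 0.6, 3.0]
finger_gap: 49.9
grip_force: 3.2
```

Call:
apply_moves([
  [6.5, 0, -3.5, 0, 0, 0],
  [6.5, 0, -4, 0, 0, 0],
  [7, 0, -3.5, 0, 0, 0],
  [7.5, 0, -2.5, 0, 0, 0],
  [8, 0, -2, 0, 0, 0],
])

```text
time: 12.9
tool_pos: [567.5, 100.4, 84.7]
tcp_rot: [180.0, 0.1, -4.8]
ft_force: [-43.2, -7.0, 88.5]
finger_gap: 50.3
grip_force: 46.3
```

```bash
python3 - <<'E'
from h import *
s=sense();print(s["tool_pos"],s["ft_force"])
b,db=save("side","pics/f_s.png")
cv2.imwrite("pics/f.png",cv2.resize(b[130:280,170:370],(600,450))[:,:,::-1])
E
```

```text
[567.54221675 100.44581217  84.68452386] [-43.19936606  -7.04546373  88.50166929]
```

View pics/f.png

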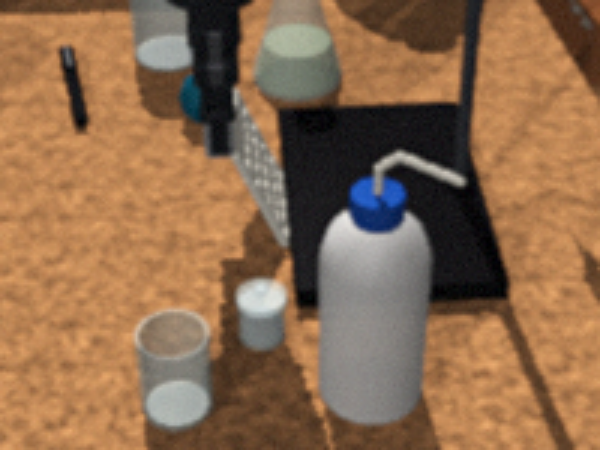

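Call:
apply_moves([
  [0, 0, -7, 0, 0, 0],
  [1, 0, -4, 0, 0, 0],
  [5, 0, -2, 0, 0, 0],
  [5, 0, -1.5, 0, 0, 0],
  [3, 0, -0.5, 0, 0, 0],
])

```text
time: 13.58
tool_pos: [582.9, 99.1, 91.9]
tcp_rot: [-180.0, -0.1, -4.8]
ft_force: [-4.3, -0.4, 15.2]
finger_gap: 50.0
grip_force: 7.2
```

Call:
apply_moves([
  [3, 0, -2, 0, 0, 0],
  [4, 0, -1, 0, 0, 0],
  [4, 0, -0.5, 0, 0, 0],
  [4, 0, 0, 0, 0, 0],
  [4, 0, 0, 0, 0, 0],
])

```text
time: 14.2
tool_pos: [600.9, 97.4, 93.3]
tcp_rot: [180.0, 0.0, -4.8]
ft_force: [0.6, -0.2, 1.2]
finger_gap: 49.7
grip_force: 0.1
```

```bash
python3 - <<'E'
from h import *
s=sense();print(s["tool_pos"],s["ft_force"])
b,db=save("side","pics/g_s.png")
cv2.imwrite("pics/g.png",cv2.resize(b[130:280,170:370],(600,450))[:,:,::-1])
E
```

```text
[600.89894022  97.38518187  93.3459143 ] [ 0.62361285 -0.24411492  1.18593558]
```

View pics/g.png

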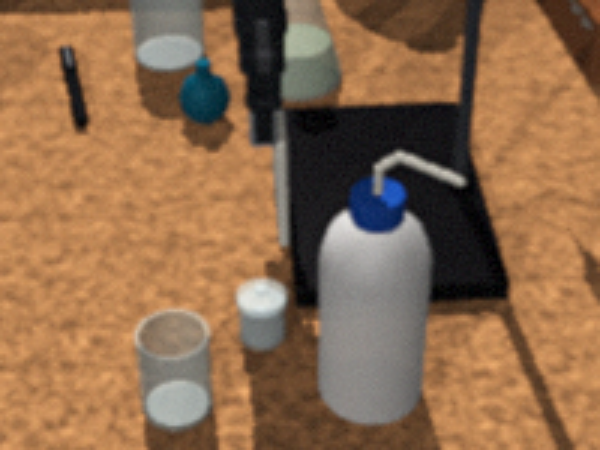

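Call:
apply_moves([
  [-3, 0, 0, 0, 0, 0],
  [0, 0, 12, 0, 0, 0],
  [4, 0, 0, 0, 0, 0],
  [5, 0, 0, 0, 0, 0],
  [5, 0, 0, 0, 0, 0],
])

```text
time: 14.88
tool_pos: [612.3, 96.6, 82.1]
tcp_rot: [-180.0, -0.0, -4.8]
ft_force: [-0.2, 1.1, -0.6]
finger_gap: 49.8
grip_force: 0.0
```

Call:
apply_moves([
  [5, 0, 0, 0, 0, 0],
  [5, 0, 0, 0, 0, 0],
  [5, 0, 0, 0, 0, 0],
  [5, 0, 0, 0, 0, 0],
  [4, 0, 0, 0, 0, 0],
])

```text
time: 15.5
tool_pos: [635.9, 94.5, 81.9]
tcp_rot: [-180.0, -0.0, -4.8]
ft_force: [-0.2, -0.4, 0.1]
finger_gap: 49.9
grip_force: 0.0
```

```bash
python3 - <<'E'
from h import *
s=sense();print(s["tool_pos"],s["ft_force"])
b,db=save("side","pics/i_s.png")
cv2.imwrite("pics/i.png",cv2.resize(b[130:280,170:370],(600,450))[:,:,::-1])
E
```

```text
[635.91270997  94.52979651  81.87596304] [-0.19567147 -0.44585472  0.13121367]
```

View pics/i.png

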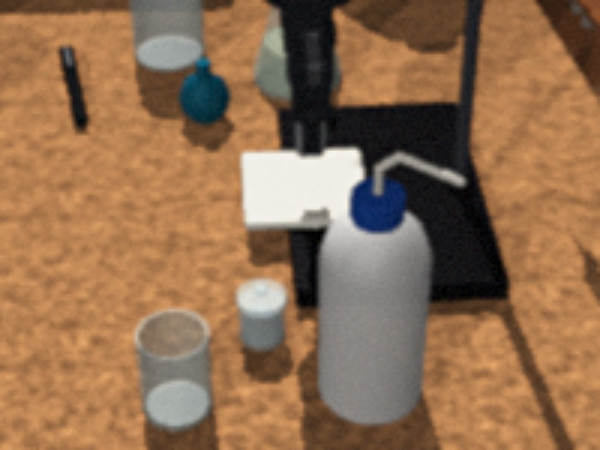

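Call:
apply_moves([
  [-30, 0, 0, 0, 0, 0],
  [-45, 0, 0, 0, 0, 0],
  [-15, 0, 0, 0, 0, 0],
  [0, 0, 30, 0, 0, 0],
  [0, 0, 25, 0, 0, 0],
])

```text
time: 16.18
tool_pos: [545.9, 102.2, 26.6]
tcp_rot: [-180.0, -0.1, -4.8]
ft_force: [-0.4, -0.2, 0.0]
finger_gap: 50.1
grip_force: 0.0
```

```bash
python3 - <<'E'
from h import *
s=sense();print(s["tool_pos"],s["ft_force"])
save("side","pics/j_s.png")
for th in ("tile_centre","tile_corner_a"): print([(np.round(q["xyz"],1),round(q["confidence"],2)) for q in models.place_of(th,"side")])
E
```

```text
[545.8815468  102.23507625  26.59961651] [-0.38061407 -0.18896438  0.02264521]
[(array([634.2, 107.8,  20.7]), 0.8)]
[(array([581.2,  65.5,  20.7]), 0.93), (array([588.6, 162.7,  25.5]), 0.81), (array([688.5, 152.9,  22.8]), 0.77), (array([680.6,  52.5,  19. ]), 0.76)]
```

Call:
apply_moves([
  [0, -6, 6, 0, 0, 0],
  [8, 0, 3.3, 0, 0, 0],
  [8, 0, 0, 0, 0, 0],
  [8, 0, 0, 0, 0, 0],
  [4, 0, 0, 0, 0, 0],
])

```text
time: 16.95
tool_pos: [575.2, 105.6, 17.9]
tcp_rot: [-180.0, -0.0, -4.8]
ft_force: [-0.7, 0.2, 0.7]
finger_gap: 50.1
grip_force: 0.5
```

Call:
apply_moves([
  [5, 0, 0, 0, 0, 0],
  [5, 0, 0, 0, 0, 0],
  [5, 0, 0, 0, 0, 0],
  [5, 0, 0, 0, 0, 0],
  [4, 0, 0, 0, 0, 0],
])

```text
time: 17.58
tool_pos: [598.6, 103.8, 17.7]
tcp_rot: [-180.0, -0.0, -4.8]
ft_force: [-2.3, -0.1, 3.3]
finger_gap: 49.9
grip_force: 1.6
```

Call:
apply_moves([
  [5, 0, 0, 0, 0, 0],
  [5, 0, 0, 0, 0, 0],
  [5, 0, 0, 0, 0, 0],
  [3, 0, 0, 0, 0, 0],
  [2, 0, 0, 0, 0, 0],
])

```text
time: 18.2
tool_pos: [618.3, 102.0, 17.6]
tcp_rot: [180.0, 0.0, -4.8]
ft_force: [-3.2, -0.1, 4.3]
finger_gap: 50.2
grip_force: 2.4
```

Back off and look.

Call:
apply_moves([
  [-10, 0, 0, 0, 0, 0],
  [-40, 0, 0, 0, 0, 0],
  [-60, 0, -20, 0, 0, 0],
  [-60, 0, -40, 0, 0, 0],
  [-40, 0, -40, 0, 0, 0],
])

```text
time: 18.82
tool_pos: [414.2, 118.8, 111.2]
tcp_rot: [180.0, 0.1, -4.8]
ft_force: [0.9, 0.8, 1.3]
finger_gap: 49.8
grip_force: 0.0
```

```bash
python3 - <<'E'
from h import *
for n in("side","top"):
    p,d=save(n,f"pics/k_{n}.png")
    for th in ("tile_centre","tile_corner_a"): print(n,[(np.round(q["xyz"],1),round(q["confidence"],2)) for q in models.place_of(th,n)])
    if n=="side": B=cv2.resize(p[130:280,170:370],(400,300))
    else: A=cv2.resize(p[90:290,130:400],(400,300))
cv2.imwrite("pics/k.png",np.hstack([A,B])[:,:,::-1])
E
```

```text
side [(array([678.8, 106. ,  23.9]), 0.91)]
side [(array([732.8, 152.7,  19.8]), 0.98), (array([724.7,  54.2,  19.3]), 0.86), (array([636. , 160.6,  24.5]), 0.8), (array([626.4,  62.9,  21. ]), 0.58)]
top [(array([680.6, 109.6,  22.3]), 0.65), (array([627.7,  62.1,  22.9]), 0.55), (array([542.4, 374.6,  -5.7]), 0.44)]
top [(array([733.5, 155.4,  18.3]), 0.95), (array([726.1,  49.5,  21.1]), 0.93), (array([630.3,  63.6,  19.7]), 0.92), (array([633.9, 159. ,  21.8]), 0.63), (array([680.7, 109.1,  23.1]), 0.41)]
```

View pics/k.png

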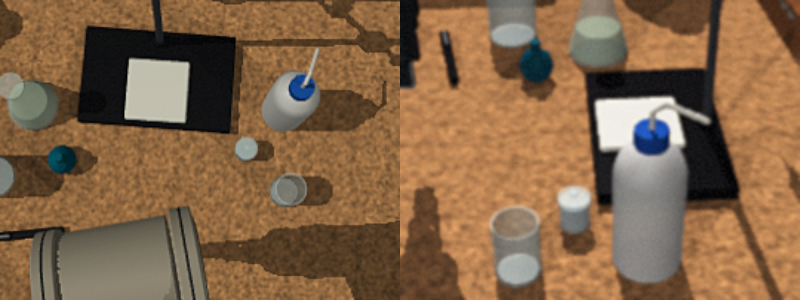

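The tile, smooth white face up, lies wholly on the black plate in both views (top view: tile at (125–190, 58–122), plate front edge at row ~125). The near corners sit about 10 mm inside the front edge, and the bystanders stand where they were.

```bash
python3 -c "
from bench import job
print(job.hand_in())"
```

```text
the job is handed in; nothing more can be done
None
```

The tile was tipped up against the plate's front edge and flipped. It now lies smooth face up, wholly on the base plate about 10 mm inside the front edge; the job is handed in at about 19 s, with one brief force peak of roughly 100 N at the wrist during the tipping (limit 120 N).

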